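# Build up the aerosol impactor

## Task

Get the particle impactor ready for the next breathing test: take the black dust cap off the base and set it in the round white tray, open side down. Then build the stack on the base, one part at a time: the widest stage first, then the middle one, then the narrowest, and the inlet with its tube on top, each fully home over the spigot of the part below and let go before you fetch the next. Leave the little amber vial standing where it is.

Things in the scene. Friction and masses are not known exactly. Their poses are not given: they have to be found in the camera images.
- base: Fixed aluminium foot of the stack: flange 90 mm across, 14 high; hub 68 across, its flat shoulder 30 mm above the bench; on it a spigot 30 across, 10 high (upper 6 mm taper to 18), under the cap at the start. Outlet stub 18 mm thick, 15 mm up, along +x to 75 mm from the axis. Origin: centre of underside on the bench, on the spigot's axis, z up.
- tray: Fixed round white tray: 106 mm across, 8 mm high, inside 100 mm across, floor 3 mm above the bench. Origin: centre of its underside on the bench, z up.
- cap: Loose black plastic dust cap: plain cylinder 48 mm across, 30 mm high, flat top (lowest 12 mm: 45 across). Underside: blind round socket, 34 mm across, 12 mm deep, that goes over a spigot. At the start it sits on the base, underside on the shoulder 30 mm above the bench; lifts straight off. 50 g. Origin: centre of underside, z up.
- wide_stage: Widest stage: aluminium disc 64 mm across, 26 mm high to its flat shoulder (lowest 12 mm: 61 across), on top a spigot 30 mm across, 10 high (upper 6 mm taper to 18). Underside: blind round socket, 34 mm across, 12 mm deep, that goes over a spigot. Seats with its underside on the shoulder below. Stands upright, loose, 190 g. Origin: centre of underside, z up the axis.
- middle_stage: Middle stage: aluminium disc 54 mm across, 30 mm high to its flat shoulder (lowest 12 mm: 51 across), on top a spigot 30 mm across, 10 high (upper 6 mm taper to 18). Underside: blind round socket, 34 mm across, 12 mm deep, that goes over a spigot. Seats with its underside on the shoulder below. Stands upright, loose, 160 g. Origin: centre of underside, z up the axis.
- narrow_stage: Narrowest stage: aluminium disc 44 mm across, 34 mm high to its flat shoulder (lowest 12 mm: 41 across), on top a spigot 30 mm across, 10 high (upper 6 mm taper to 18). Underside: blind round socket, 34 mm across, 12 mm deep, that goes over a spigot. Seats with its underside on the shoulder below. Stands upright, loose, 120 g. Origin: centre of underside, z up the axis.
- inlet: Aluminium inlet: collar 44 mm across, 18 high (lowest 12 mm: 41 across), a cone to 28 mm height, then a straight upright tube 24 mm across up to 66 mm, dark round mouth on top. Underside: blind round socket, 34 mm across, 12 mm deep, that goes over a spigot. Stands upright, loose, 110 g. Origin: centre of underside, z up the axis.
- vial: Small amber glass vial with white cap, 22 mm across, 40 high, standing loose among the parts; to be left alone. Origin: centre of underside, z up.

How it is judged (in metres and radians):
On the way, in this order (a step that is already met when the one before it is completed fails the run):
1. the cap stands in the round tray, let go (horizontal distance between cap and tray below 0.032 m and z of cap in the frame of tray below 0.007 m and angle between cap's own z axis and vertical below 0.08 rad and contact force between the fingers and cap below 0.3 N and linear speed of cap below 0.02 m/s), for 0.2 s.
2. the wide stage is seated on the base and let go (horizontal distance between wide_stage and base below 0.006 m and z of wide_stage in the frame of base between 0.027 and 0.033 m and angle between wide_stage's own z axis and vertical below 0.08 rad and contact force between the fingers and wide_stage below 0.3 N and linear speed of wide_stage below 0.02 m/s), for 0.2 s.
3. the middle stage is seated on the wide one and let go (horizontal distance between middle_stage and wide_stage below 0.006 m and z of middle_stage in the frame of wide_stage between 0.023 and 0.029 m and angle between middle_stage's own z axis and vertical below 0.08 rad and contact force between the fingers and middle_stage below 0.3 N and linear speed of middle_stage below 0.02 m/s), for 0.2 s.
4. the narrow stage is seated on the middle one and let go (horizontal distance between narrow_stage and middle_stage below 0.006 m and z of narrow_stage in the frame of middle_stage between 0.027 and 0.033 m and angle between narrow_stage's own z axis and vertical below 0.08 rad and contact force between the fingers and narrow_stage below 0.3 N and linear speed of narrow_stage below 0.02 m/s), for 0.2 s.
5. the inlet is seated on the narrow stage and let go (horizontal distance between inlet and narrow_stage below 0.006 m and z of inlet in the frame of narrow_stage between 0.031 and 0.037 m and angle between inlet's own z axis and vertical below 0.08 rad and contact force between the fingers and inlet below 0.3 N and linear speed of inlet below 0.02 m/s), for 0.2 s.
At the end, for the whole second after the job is handed in: Cap upright on the tray floor, centre within 32 mm of the tray's. On the base, from below: widest, middle, narrowest stage, inlet; each within 0.08 rad of upright, 6 mm of the axis of the part below and 3 mm of its seated height. All released and at rest (all of step 1 and all of step 2 and all of step 3 and all of step 4 and all of step 5); the robot touches nothing.
It fails at once if the vial is shoved more than 30 mm or knocked over (distance of vial from where it was at the start of the episode above 0.03 m or angle between vial's own z axis and vertical above 0.6 rad).
It also fails if it takes over 134 s, if anything falls off the work surface, if the arm or the gripper's body presses on something with over 40 N, if the wrist force passes 120 N, or if a joint passes its speed limit or range.

## Robot

A 6-joint arm with a two-finger parallel gripper is mounted at the origin on the work surface. World frame = base frame: x ahead of the robot, y to its left, z up, the work surface at z = 0. Lengths are in mm, angles in rad, forces in N, time in s.
With the tool pointing down it reaches from about 275 to 750 mm from the base axis. Payload 10.2 kg.
Tool frame: the origin (TCP) lies midway between the tips of the shut fingers; the grasp point (between the pads) lies 19 mm behind it; z points along the fingers, y is the direction in which the jaws open and shut (so a half turn about z gives the same grasp; the last joint's range is limited). The gripper opens to 85 mm and grips with 20 to 120 N. Pads are 22 mm wide; open, the fingers measure 114 mm over their backs; the gripper's body (76 mm by 85 mm) begins 54 mm behind the grasp point. The pads swing forward as they close: fully open they stand 13 mm farther back than shut.
Start: joints at [0.996, 0.313, 1.498, -0, 1.331, -0.223], TCP at [180.922, 492.847, 231.294] pointing down, gripper open.
Joint ranges: [-2.94, 2.94], [-0.97, 2.17], [0.19, 2.56], [-1.23, 4.37], [0.02, 3.11], [-2.88, 2.88]. Speed limits (rad/s): [2.39, 2.39, 3.01, 3.14, 3.14, 3.14].

## Interface

Orientations are given as a unit quaternion [w, x, y, z].
In Python, from rig import ctrl gives the robot as it stands.
- The arm moves only by the tool carry_out, never from a script. Its argument "plan" is a list of rows, each a list of 3 entries, a list of its own where there are three numbers: the finger opening in mm, from 0 to 85.4, then the shift along the tool's x, y, z in mm, then the turn, a rotation vector about the tool's x, y, z in units of 6 degrees (1.0 is 6 degrees). In form: [[grip, [x, y, z], [ax, ay, az]], ...]. A call has 1 to 20 rows; each row shifts and turns the commanded pose from where the row before left it, along the tool's axes as they then stand; what a row does not reach is not made up. A row lasts 1/12 s, in which the tool goes at most 41.7 mm and 7.16 degrees, less where a joint would pass 70% of its speed; a pose out of reach is approached as far as the arm can. A call with a gripper value outside its range is refused whole. The fingers move at their own pace and stop on an object; "grip_force" is the grip in N (left out, the last holds). Time passes only in rows, so rows that do not move let the fingers close. It gives the time, the measured TCP pose, the force and the opening at its end, in the units of the state.
- ctrl.sense(): the state, without advancing time (a new reading comes with each control period).
- ctrl.capture(name): name is "side" or "top" or "wrist"; returns a dict with "color" (384x512x3 uint8, blue, green, red), "range_z" (384x512 float32, mm along the optical axis (not along the pixel's ray), 0 where there is no reading), "fx", "fy", "cx", "cy" (pixels), "dist_coeffs" ([k1, k2, p1, p2, k3] as OpenCV has them; the pictures are not rectified), "cam_to_world" (4x4, takes a point from camera to world coordinates); the wrist camera has in their place "tool_from_camera" (4x4, takes a point from camera to tool coordinates, whose origin is the TCP and whose axes are the flange's). Camera axes: x right, y up, looking along -z (the intrinsics and any distortion apply to the point x, -y, -z); pixel columns grow to the right and rows downward; lengths in mm; the calibration is good to about 2 mm. A picture is of the moment at which its call begins: read the wrist's pose just before it.
- ctrl.finish_job(): hands the job in, once; it reports no verdict.
The state is a dict: "time_s": time; "joints": joint angles; "dq": joint speeds; "tau": joint torques, N m; "eef_pos": TCP position; "ee_rot": TCP orientation; "force": force on the tool from outside, world axes, zero at the start; "wrist_torque": the same for the moment, N m; "grip_width": opening from 0.0 (shut) to 1.0 (fully open).
Only numpy, scipy, OpenCV 4.12 (cv2) and the standard library are available. Lean on these libraries where they do the work, as an engineer would, in place of code of your own. Each camera call takes 0.05 s, during which the arm holds its last target.

## Working session

There is one attempt and no reset: what is moved stays moved. The work goes in short steps, Python scripts to look and compute and a tool call to move; the robot and the scene stay as the last step left them, time stands still between calls to the robot, and variables do not carry over. Pictures are saved under pics/ and viewed, and the job is handed in when it is done.

Besides the shell and the picture viewer there is one more tool, called after ">>>" by a JSON object that holds its "method" and its "body". carry_out: Moves the arm, as the interface text tells. Its arguments: {"type":"object","properties":{"plan":{"type":"array"},"grip_force":{"type":"number"}},"required":["plan"]}

```bash
ls; mkdir -p pics; python3 - <<'E'
from rig import ctrl
import cv2,numpy as np
s=ctrl.sense();print(s)
for n in ("side","top"):
    c=ctrl.capture(n);cv2.imwrite(f"pics/{n}0.png",c["color"]);np.savez(f"{n}0.npz",**{k:np.array(v) for k,v in c.items()})
    print(n,c["fx"],c["fy"],c["cx"],c["cy"],c["dist_coeffs"],c["cam_to_world"])
E
```

```text
pics
{'time_s': 0.0, 'joints': array([ 9.95566044e-01,  3.13456243e-01,  1.49844984e+00, -2.26771602e-05,
        1.33097042e+00, -2.23418903e-01]), 'dq': array([ 5.42507379e-04, -7.06388593e-04, -1.39458215e-03,  7.61768091e-04,
        6.91997941e-05, -5.44464462e-04]), 'tau': array([ 5.14034618e-04, -4.12270188e+01, -2.59743941e+01, -1.21798180e-04,
        4.16043316e-03,  7.18179376e-05]), 'eef_pos': array([180.79797762, 492.61432731, 230.72706958]), 'ee_rot': array([-2.39433384e-04,  1.74997228e-01,  9.84568717e-01, -5.95705485e-04]), 'force': array([ 0.16983299, -0.57971191, -0.67035323]), 'wrist_torque': array([ 0.00622699, -0.02280997,  0.00586383]), 'grip_width': 0.9986423151931059}
side 421.6654737008432 421.6654737008432 256.8308345241434 190.65077371555157 [0.01274325 0.         0.         0.         0.        ] [[-9.33082580e-01  2.60753511e-01 -2.47718603e-01  3.20342438e+02]
 [-3.59584831e-01 -6.62049733e-01  6.57562849e-01  6.18325600e+02]
 [ 7.45978668e-03  7.02636291e-01  7.11510080e-01  7.44510335e+02]
 [ 0.00000000e+00  0.00000000e+00  0.00000000e+00  1.00000000e+00]]
top 432.80525415219444 432.80525415219444 256.53916020894184 190.37801149092107 [-0.06697598  0.          0.          0.          0.        ] [[ 2.50642489e-02  9.87899570e-01 -1.53056271e-01  3.81572494e+02]
 [-9.99525473e-01  2.20224714e-02 -2.15369496e-02 -1.59934949e+01]
 [-1.79056659e-02  1.53523449e-01  9.87982762e-01  1.04017628e+03]
 [ 0.00000000e+00  0.00000000e+00  0.00000000e+00  1.00000000e+00]]
```

View pics/side0.png

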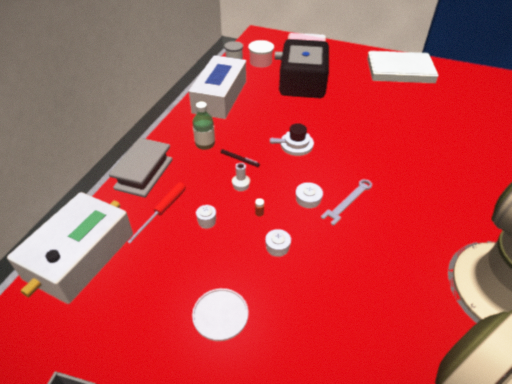

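View pics/top0.png

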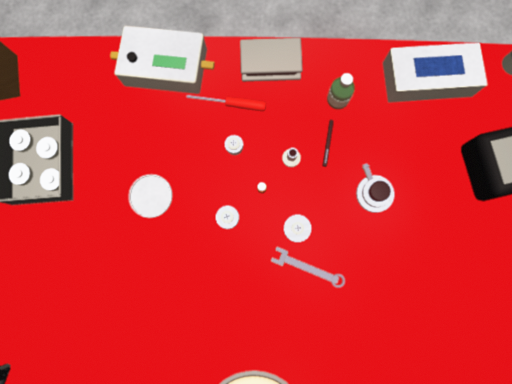

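```bash
cat > h.py <<'E'
import numpy as np,cv2
def rays(c,uv):
    K=np.array([[c["fx"],0,c["cx"]],[0,c["fy"],c["cy"]],[0,0,1]],float)
    p=cv2.undistortPoints(np.array(uv,float).reshape(-1,1,2),K,np.array(c["dist_coeffs"],float)).reshape(-1,2)
    return np.c_[p[:,0],-p[:,1],-np.ones(len(p))]
def onplane(c,uv,z,T=None):
    T=np.array(c["cam_to_world"]) if T is None else T
    d=rays(c,uv)@T[:3,:3].T; o=T[:3,3]
    return o+d*((z-o[2])/d[:,2])[:,None]
def cloud(c,T=None):
    T=np.array(c["cam_to_world"]) if T is None else T
    h,w=c["range_z"].shape
    uv=np.stack(np.meshgrid(np.arange(w),np.arange(h)),-1).reshape(-1,2)
    P=rays(c,uv)*c["range_z"].reshape(-1,1)
    return (P@T[:3,:3].T+T[:3,3]).reshape(h,w,3)
E
python3 - <<'E'
import numpy as np,cv2
from h import *
for n,objs in (("top",dict(narrow=(234,144),inlet=(291,157),vial=(262,187),wide=(297,228),mid=(227,217),tray=(150,196),base=(376,194))),("side",dict(narrow=(206,216),inlet=(241,180),vial=(260,207),wide=(309,195),mid=(278,242),tray=(220,314),base=(297,140)))):
    c=dict(np.load(f"{n}0.npz"));W=cloud(c);im=c["color"]
    red=(im[...,2]>120)&(im[...,1]<70)&(im[...,0]<80)
    m=(~red).astype(np.uint8)
    k,lab,st,cen=cv2.connectedComponentsWithStats(m,connectivity=4)
    print("bench z",np.median(W[...,2][red&(c["range_z"]>0)]))
    for o,(u,v) in objs.items():
        P=W[lab==lab[v,u]];z=P[:,2]
        print(n,o,len(P),"bbox",st[lab[v,u]][:4],"zpct",np.percentile(z,[1,20,50,80,99]).round(1),
          "mean",P.mean(0).round(1),"mid",((P.max(0)+P.min(0))/2).round(1),"ext",np.ptp(P,0).round(1))
    if n=="top":
        cv2.imwrite("pics/topz.png",cv2.resize(im[120:260,110:400],None,fx=2.75,fy=2.75,interpolation=cv2.INTER_CUBIC))
E
```

```text
bench z 0.0020703088043774187
top narrow 319 bbox [224 134  20  21] zpct [-2.4 29.7 34.7 42.  47.7] mean [648.6  63.9  35.1] mid [532.9  37.4 518.4] ext [ 302.6  106.7 1043.6]
top inlet 311 bbox [282 147  19  21] zpct [-2.  17.7 24.4 65.4 69.8] mean [617.5 -73.7  42.9] mid [517.4 -57.1 517.9] ext [ 271.7   82.3 1044.6]
top vial 83 bbox [257 182  10  10] zpct [ -1.9  24.3  38.6  41.  223.4] mean [545.8  -5.5  42.5] mid [472.9  -5.1 518.4] ext [ 182.7   22.1 1043.6]
top wide 666 bbox [283 214  29  29] zpct [-2.7 23.8 26.3 29.9 38.5] mean [451.8 -90.7  29. ] mid [434.6 -71.3 516.8] ext [ 106.1  110.7 1046.7]
top mid 478 bbox [215 205  25  25] zpct [-2.8 27.3 30.2 35.8 42.5] mean [473.8  73.7  32.5] mid [443.6  45.  517.8] ext [ 124.1  121.9 1044.8]
top tray 1578 bbox [128 174  45  45] zpct [-3.   0.8  2.8  5.1 11.3] mean [522.8 264.5  10.2] mid [480.2 153.6 517.5] ext [ 197.3  339.3 1045.4]
top base 1282 bbox [356 163  39  50] zpct [-2.3 13.2 23.8 59.  63.7] mean [ 541.  -271.9   31.7] mid [ 499.6 -172.4  517.8] ext [ 236.1  312.8 1044.8]
bench z -0.6101768992560892
side narrow 422 bbox
[... 275 characters left out ...]
l 88 bbox [255 198  10  10] zpct [-2.8  0.8 35.3 39.8 41.4] mean [550.6 -10.2  28.2] mid [556.4 -23.   19.1] ext [34.7 60.5 45.2]
side wide 614 bbox [295 182  29  27] zpct [-1.8  9.3 24.9 27.1 36.9] mean [451.7 -80.8  24.4] mid [406.7 233.5 370.6] ext [172.8 769.7 747.9]
side mid 607 bbox [265 229  27  28] zpct [-2.8 14.  29.  32.8 41.5] mean [473.7  81.6  25.7] mid [415.6 320.8 370.5] ext [190.5 595.1 747.9]
side tray 2441 bbox [191 288  58  54] zpct [-1.3  1.7  3.1  4.6  9.9] mean [524.3 269.7   6. ] mid [451.6 413.9 370.4] ext [262.4 408.8 748.3]
side base 861 bbox [269 124  46  32] zpct [-1.6 11.9 23.4 50.7 61.5] mean [ 540.2 -254.    32.1] mid [470.2 137.7 370.5] ext [299.8 961.3 748. ]
```

View pics/topz.png

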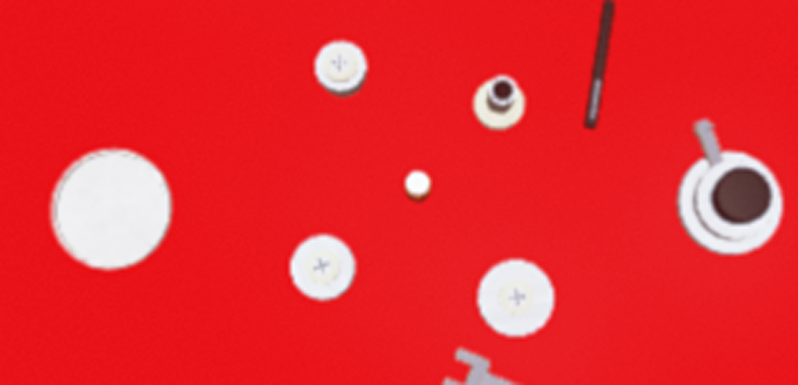

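```bash
python3 - <<'E'
import numpy as np,cv2
from h import *
c=dict(np.load("top0.npz"))
D=dict(wide=(517,297,36),mid=(321,266,40),narrow=(340,63,44),inlet=(503,90,66),cap=(741,195,60),tray=(111,209,8),vial=(417,183,40),wr=(460,353,3))
for k,(u,v,z) in D.items():
    p=((u+.5)/2.75-.5+110,(v+.5)/2.75-.5+120)
    print(k,onplane(c,[p],z).round(1))
s=dict(np.load("side0.npz"));im=s["color"]
a=cv2.resize(im[125:265,190:330],None,fx=4,fy=4,interpolation=cv2.INTER_CUBIC);cv2.imwrite("pics/sidez.png",a)
E
```

```text
wide [[451.9 -91.6  36. ]]
mid [[473.8  74.2  40. ]]
narrow [[649.5  63.7  44. ]]
inlet [[623.  -75.8  66. ]]
cap [[ 539.2 -275.7   60. ]]
tray [[522.7 264.9   8. ]]
vial [[546.6  -5.1  40. ]]
wr [[404.6 -45.4   3. ]]
```

View pics/sidez.png

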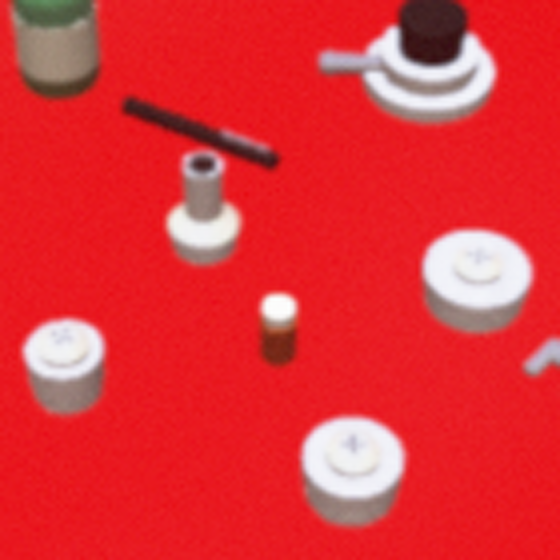

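```bash
cat >> h.py <<'E'
from scipy.spatial.transform import Rotation as R
def pose(s):
    T=np.eye(4);q=s["ee_rot"];T[:3,:3]=R.from_quat([q[1],q[2],q[3],q[0]]).as_matrix();T[:3,3]=s["eef_pos"];return T
def shift(s,t): 
    T=pose(s);return (T[:3,:3].T@(np.array(t,float)-T[:3,3])).round(1)
def wrist(ctrl,name):
    s=ctrl.sense();c=ctrl.capture("wrist");T=pose(s)@np.array(c["tool_from_camera"])
    cv2.imwrite(f"pics/{name}.png",c["color"]);np.savez(f"{name}.npz",T=T,**{k:np.array(v) for k,v in c.items()})
    return s,c,T
E
python3 - <<'E'
from h import *
from rig import ctrl
c=dict(np.load("side0.npz"))
for k,(u,v,z) in dict(wide=(479,256,36),mid=(352,444,40),narrow=(65,337,44),inlet=(204,163,66),cap=(434,12,60)).items():
    print(k,onplane(c,[((u+.5)/4-.5+190,(v+.5)/4-.5+125)],z).round(1))
print("tray",onplane(c,[(220,314)],8).round(1))
s=ctrl.sense();print(R.from_matrix(pose(s)[:3,:3]).as_rotvec(),pose(s)[:3,:3].round(3))
print(shift(s,(539,-275,180)))
E
```

```text
wide [[453.3 -88.5  36. ]]
mid [[476.2  76.4  40. ]]
narrow [[649.7  66.1  44. ]]
inlet [[623.5 -74.1  66. ]]
cap [[ 541.1 -276.2   60. ]]
tray [[523.4 270.9   8. ]]
[-5.49708594e-01 -3.09269229e+00  1.58023351e-03] [[-0.939  0.345 -0.001]
 [ 0.345  0.939 -0.001]
 [ 0.    -0.001 -1.   ]]
[-600.8 -597.1   51.3]
```

>>> {"method": "carry_out", "body": {"plan": [[85,[-25,-25,0],[0,0,0]],[85,[-25,-25,0],[0,0,0]],[85,[-25,-25,0],[0,0,0]],[85,[-25,-25,0],[0,0,0]],[85,[-25,-25,0],[0,0,0]],[85,[-25,-25,0],[0,0,0]],[85,[-25,-25,0],[0,0,0]],[85,[-25,-25,0],[0,0,0]],[85,[-25,-25,0],[0,0,0]],[85,[-25,-25,0],[0,0,0]],[85,[-25,-25,0],[0,0,0]],[85,[-25,-25,0],[0,0,0]],[85,[-25,-25,0],[0,0,0]],[85,[-25,-25,0],[0,0,0]],[85,[-25,-25,0],[0,0,0]],[85,[-25,-25,0],[0,0,0]],[85,[-25,-25,0],[0,0,0]],[85,[-25,-25,0],[0,0,0]],[85,[-25,-25,0],[0,0,0]],[85,[-25,-25,0],[0,0,0]]]}}

```text
time_s: 1.77
eef_pos: [478.3, -150.6, 231.0]
ee_rot: [-0.0, 0.175, 0.985, 0.0]
force: [0.9, 0.1, 0.7]
grip_width: 0.994
```

>>> {"method": "carry_out", "body": {"plan": [[85,[-25,-25,10],[0,0,0]],[85,[-25,-25,10],[0,0,0]],[85,[-25,-25,10],[0,0,0]],[85,[-25,-22,10],[0,0,0]],[85,[0,0,10],[0,0,0]],[85,[0,0,0],[0,0,0]],[85,[0,0,0],[0,0,0]]]}}

```text
time_s: 2.35
eef_pos: [538.1, -273.7, 180.7]
ee_rot: [-0.001, 0.175, 0.985, 0.001]
force: [0.4, 0.6, 1.0]
grip_width: 0.993
```

```bash
python3 - <<'E'
from h import *
from rig import ctrl
s,c,T=wrist(ctrl,"w1")
print(s["time_s"],s["eef_pos"],s["ee_rot"],s["joints"],s["force"]);print(c["fx"],c["cx"],c["cy"],c["dist_coeffs"],np.array(c["tool_from_camera"]).round(3))
print(shift(s,(539.5,-275.5,110)))
E
```

```text
2.35 [ 538.06532598 -273.72287079  180.7305262 ] [-8.56017036e-04  1.74930008e-01  9.84580368e-01  5.09387429e-04] [-6.64499385e-01  5.26642852e-01  1.31706885e+00  9.94561170e-05
  1.29987088e+00 -1.88365289e+00] [0.36953512 0.60500072 0.96938729]
321.58150745217705 253.6070821345277 187.03842656003766 [-0.07334888  0.          0.          0.          0.        ] [[ 0.0000e+00  9.5600e-01  2.9500e-01  7.5643e+01]
 [ 1.0000e+00 -0.0000e+00  1.0000e-03 -3.4800e-01]
 [ 1.0000e-03  2.9500e-01 -9.5600e-01 -1.4302e+02]
 [ 0.0000e+00  0.0000e+00  0.0000e+00  1.0000e+00]]
[-2.1 -1.2 70.7]
```

View pics/w1.png

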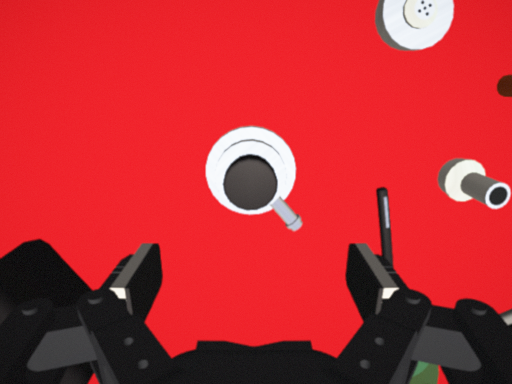

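```bash
python3 - <<'E'
from h import *
c=dict(np.load("w1.npz"));im=c["color"]
g=im.max(2);m=((g<75)).astype(np.uint8)
m[:140]=0;m[225:]=0;m[:,:210]=0;m[:,290:]=0
k,l,st,ce=cv2.connectedComponentsWithStats(m);i=1+st[1:,4].argmax();print(st[i],ce[i])
cv2.imwrite("pics/w1z.png",cv2.resize(im[110:240,190:310],None,fx=4.5,fy=4.5,interpolation=cv2.INTER_CUBIC))
print(onplane(c,[(250,183),(249.5,181)],60,c["T"]),onplane(c,[(492,194.)],66,c["T"]))
E
```

```text
[224 155  53  54 962] [248.67567568 187.74220374]
[[ 538.65635956 -277.65467458   60.        ]
 [ 536.84173125 -277.43741045   60.        ]] [[619.98310567 -79.79201721  66.        ]]
```

View pics/w1z.png

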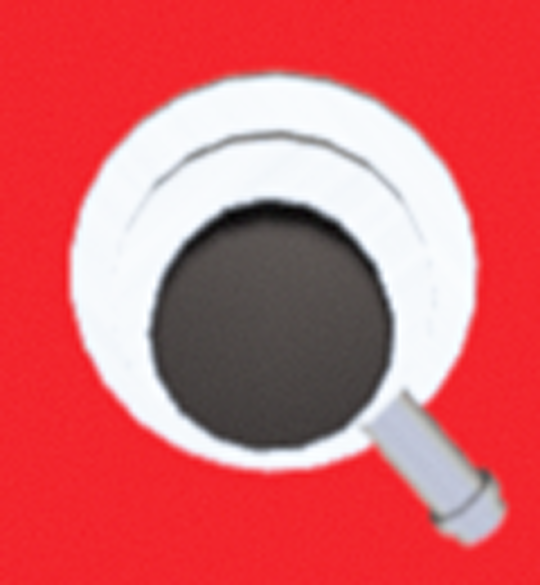

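>>> {"method": "carry_out", "body": {"plan": [[85,[-2.5,-2.1,20],[0,0,0]],[85,[0,0,20],[0,0,0]],[85,[0,0,20],[0,0,0]],[85,[0,0,20],[0,0,0]],[85,[0,0,20],[0,0,0]],[85,[0,0,15],[0,0,0]],[85,[0,0,15],[0,0,0]],[85,[0,0,10],[0,0,0]],[85,[0,0,7],[0,0,0]],[85,[0,0,0],[0,0,0]],[85,[0,0,0],[0,0,0]]], "grip_force": 30}}

```text
time_s: 3.32
eef_pos: [540.4, -277.1, 35.1]
ee_rot: [0.0, 0.175, 0.985, -0.0]
force: [0.2, 0.9, -0.5]
grip_width: 0.997
```

>>> {"method": "carry_out", "body": {"plan": [[20,[0,0,0],[0,0,0]],[20,[0,0,0],[0,0,0]],[20,[0,0,0],[0,0,0]],[20,[0,0,0],[0,0,0]],[20,[0,0,0],[0,0,0]],[20,[0,0,0],[0,0,0]],[20,[0,0,0],[0,0,0]],[20,[0,0,0],[0,0,0]]]}}

```text
time_s: 3.98
eef_pos: [540.4, -277.3, 35.1]
ee_rot: [0.0, 0.175, 0.985, -0.0]
force: [-0.9, 1.2, 6.8]
grip_width: 0.55
```

>>> {"method": "carry_out", "body": {"plan": [[20,[0,0,0],[0,0,0]],[20,[0,0,-2],[0,0,0]],[20,[0,0,-5],[0,0,0]],[20,[0,0,-10],[0,0,0]],[20,[0,0,-15],[0,0,0]],[20,[0,0,-15],[0,0,0]],[20,[0,0,-15],[0,0,0]],[20,[0,0,-15],[0,0,0]],[20,[0,0,-15],[0,0,0]],[20,[0,0,-15],[0,0,0]],[20,[0,0,-10],[0,0,0]],[20,[0,0,0],[0,0,0]],[20,[0,0,0],[0,0,0]]]}}

```text
time_s: 5.07
eef_pos: [540.1, -277.1, 151.5]
ee_rot: [0.0, 0.175, 0.985, -0.0]
force: [-0.5, 0.5, -0.7]
grip_width: 0.553
```

```bash
python3 - <<'E'
from h import *
from rig import ctrl
s,c,T=wrist(ctrl,"w2")
print(s["time_s"],s["eef_pos"],s["ee_rot"],s["force"],s["grip_width"])
print(shift(s,(523,267,150)))
E
```

```text
5.0667 [ 540.09271666 -277.1489531   151.49121034] [ 2.36236386e-04  1.74965102e-01  9.84574599e-01 -1.23695268e-04] [-0.5076216   0.53563185 -0.68233968] 0.5525038669987086
[203.5 504.9   1.3]
```

View pics/w2.png

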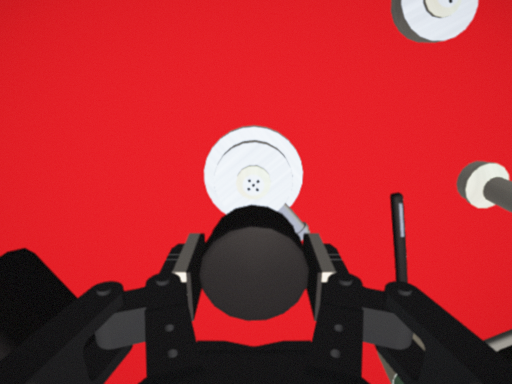

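```bash
python3 - <<'E'
from h import *
c=dict(np.load("w2.npz"))
print("spigot",onplane(c,[(253,185)],40,c["T"]))
for (u,v) in [(253,265)]:
    print("cap top c",onplane(c,[(u,v)],176.4,c["T"]),"TCP",c["T"][:3,3])
cv2.imwrite("pics/w2z.png",cv2.resize(c["color"][150:215,200:310],None,fx=7,fy=7,interpolation=cv2.INTER_CUBIC))
E
```

```text
spigot [[ 540.86656816 -278.5017432    40.        ]]
cap top c [[ 535.03116615 -275.99101936  176.4       ]] TCP [ 468.90151662 -251.36868542  294.47298197]
```

View pics/w2z.png

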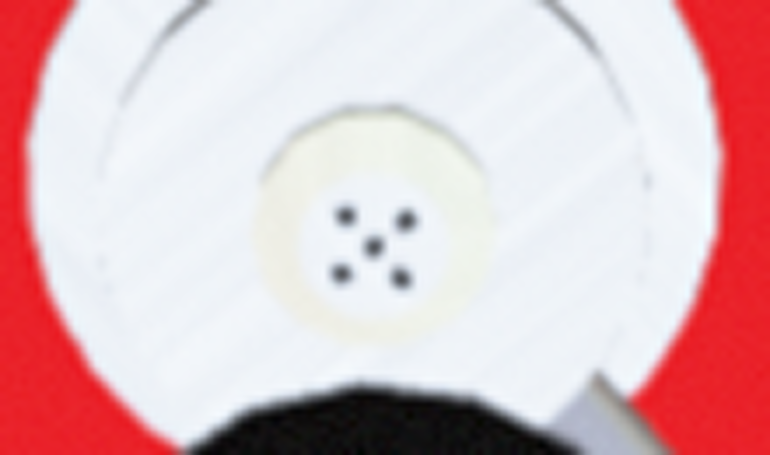

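>>> {"method": "carry_out", "body": {"plan": [[20,[12,29.7,0],[0,0,0]],[20,[12,29.7,0],[0,0,0]],[20,[12,29.7,0],[0,0,0]],[20,[12,29.7,0],[0,0,0]],[20,[12,29.7,0],[0,0,0]],[20,[12,29.7,0],[0,0,0]],[20,[12,29.7,0],[0,0,0]],[20,[12,29.7,0],[0,0,0]],[20,[12,29.7,0],[0,0,0]],[20,[12,29.7,0],[0,0,0]],[20,[12,29.7,0],[0,0,0]],[20,[12,29.7,0],[0,0,0]],[20,[12,29.7,0],[0,0,0]],[20,[12,29.7,0],[0,0,0]],[20,[12,29.7,0],[0,0,0]],[20,[12,29.7,0],[0,0,0]],[20,[12,29.7,0],[0,0,0]],[20,[0,0,0],[0,0,0]],[20,[0,0,0],[0,0,0]]]}}

```text
time_s: 6.7
eef_pos: [521.7, 268.1, 150.0]
ee_rot: [-0.001, 0.174, 0.985, -0.001]
force: [0.6, -0.5, -0.3]
grip_width: 0.554
```

>>> {"method": "carry_out", "body": {"plan": [[20,[0,0,20],[0,0,0]],[20,[0,0,20],[0,0,0]],[20,[0,0,20],[0,0,0]],[20,[0,0,20],[0,0,0]],[20,[0,0,20],[0,0,0]],[20,[0,0,15],[0,0,0]],[20,[0,0,10],[0,0,0]],[20,[0,0,7],[0,0,0]],[20,[0,0,5],[0,0,0]],[20,[0,0,2.5],[0,0,0]],[20,[0,0,0],[0,0,0]],[20,[0,0,0],[0,0,0]]]}}

```text
time_s: 7.7
eef_pos: [522.9, 267.1, 12.3]
ee_rot: [0.0, 0.175, 0.985, 0.0]
force: [-0.4, 0.0, -0.0]
grip_width: 0.554
```

>>> {"method": "carry_out", "body": {"plan": [[20,[0,0,1.5],[0,0,0]],[20,[0,0,1],[0,0,0]],[20,[0,0,1],[0,0,0]],[20,[0,0,0],[0,0,0]],[20,[0,0,0],[0,0,0]]]}}

```text
time_s: 8.12
eef_pos: [522.6, 267.1, 8.3]
ee_rot: [0.0, 0.175, 0.985, -0.0]
force: [-0.4, 2.3, -0.5]
grip_width: 0.547
```

>>> {"method": "carry_out", "body": {"plan": [[60,[0,0,0],[0,0,0]],[70,[0,0,0],[0,0,0]],[85,[0,0,0],[0,0,0]],[85,[0,0,0],[0,0,0]],[85,[0,0,0],[0,0,0]],[85,[0,0,0],[0,0,0]],[85,[0,0,0],[0,0,0]],[85,[0,0,-10],[0,0,0]],[85,[0,0,-20],[0,0,0]],[85,[0,0,-30],[0,0,0]],[85,[0,0,-30],[0,0,0]],[85,[0,0,-30],[0,0,0]],[85,[0,0,-20],[0,0,0]],[85,[0,0,-10],[0,0,0]],[85,[0,0,0],[0,0,0]]]}}

```text
time_s: 9.37
eef_pos: [523.3, 267.4, 160.8]
ee_rot: [0.002, 0.175, 0.985, 0.001]
force: [0.3, -0.2, 0.0]
grip_width: 0.997
```

```bash
python3 - <<'E'
from h import *
from rig import ctrl
s,c,T=wrist(ctrl,"w3")
print(s["time_s"],s["eef_pos"],s["ee_rot"],s["force"],s["grip_width"])
print(shift(s,(452.5,-90,160)))
E
```

```text
9.3667 [523.34379369 267.37175893 160.8210806 ] [1.94375843e-03 1.74948056e-01 9.84575308e-01 9.28516376e-04] [ 0.2744569  -0.23005372  0.01753086] 0.9968289206248424
[-5.660e+01 -3.599e+02  1.000e-01]
```

View pics/w3.png

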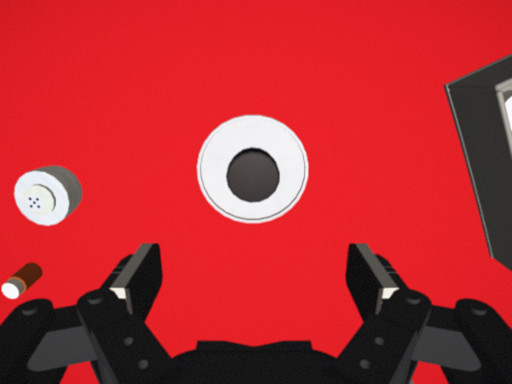

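>>> {"method": "carry_out", "body": {"plan": [[85,[-4.4,-27.7,0],[0,0,0]],[85,[-4.4,-27.7,0],[0,0,0]],[85,[-4.4,-27.7,0],[0,0,0]],[85,[-4.4,-27.7,0],[0,0,0]],[85,[-4.4,-27.7,0],[0,0,0]],[85,[-4.4,-27.7,0],[0,0,0]],[85,[-4.4,-27.7,0],[0,0,0]],[85,[-4.4,-27.7,0],[0,0,0]],[85,[-4.4,-27.7,0],[0,0,0]],[85,[-4.4,-27.7,0],[0,0,0]],[85,[-4.4,-27.7,0],[0,0,0]],[85,[-4.4,-27.7,0],[0,0,0]],[85,[-4.4,-27.7,0],[0,0,0]],[85,[0,0,0],[0,0,0]],[85,[0,0,0],[0,0,0]]]}}

```text
time_s: 10.67
eef_pos: [451.4, -91.2, 156.9]
ee_rot: [-0.001, 0.176, 0.984, 0.0]
force: [-0.5, 0.4, 0.3]
grip_width: 0.997
```

```bash
python3 - <<'E'
from h import *
from rig import ctrl
s,c,T=wrist(ctrl,"w4")
print(s["time_s"],s["eef_pos"],s["ee_rot"],s["force"],s["grip_width"])
k=dict(np.load("w3.npz"));print("cap in tray",onplane(k,[(253.3,175.5)],33,k["T"]))
E
```

```text
10.6667 [451.35096208 -91.18765624 156.89949249] [-1.37706096e-03  1.76252556e-01  9.84343903e-01  4.68839670e-04] [-0.47373085  0.44525809  0.31629974] 0.9971421908364453
cap in tray [[521.18115316 267.6978955   33.        ]]
```

View pics/w4.png

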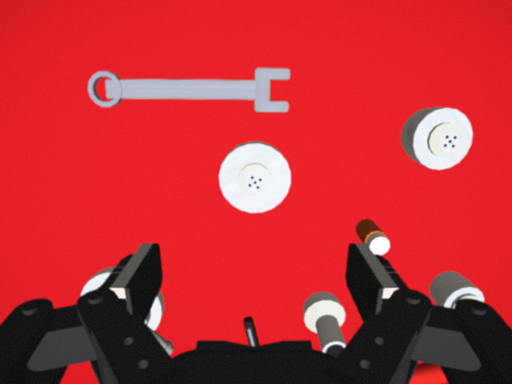

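```bash
python3 - <<'E'
from h import *
from rig import ctrl
k=dict(np.load("w4.npz"))
cv2.imwrite("pics/w4z.png",cv2.resize(k["color"][130:230,200:310],None,fx=5,fy=5,interpolation=cv2.INTER_CUBIC))
p=onplane(k,[(255.5,183)],36,k["T"])[0];print(p,onplane(k,[(450,141.5)],40,k["T"]))
print(shift(ctrl.sense(),(p[0],p[1],0)))
E
```

```text
[453.4833783  -90.71551579  36.        ] [[474.75868398  74.58677781  40.        ]]
[ -2.3   0.2 157.1]
```

View pics/w4z.png

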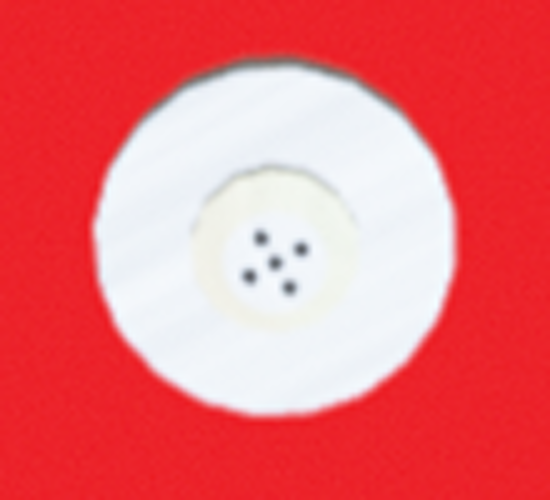

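>>> {"method": "carry_out", "body": {"plan": [[85,[-1.8,0,20],[0,0,0]],[85,[0,0,25],[0,0,0]],[85,[0,0,25],[0,0,0]],[85,[0,0,25],[0,0,0]],[85,[0,0,20],[0,0,0]],[85,[0,0,15],[0,0,0]],[85,[0,0,12],[0,0,0]],[85,[0,0,8],[0,0,0]],[85,[0,0,5],[0,0,0]],[85,[0,0,0],[0,0,0]],[85,[0,0,0],[0,0,0]]], "grip_force": 40}}

```text
time_s: 11.63
eef_pos: [454.0, -91.0, 3.5]
ee_rot: [0.0, 0.175, 0.985, -0.0]
force: [0.5, 0.3, 0.3]
grip_width: 0.996
```

>>> {"method": "carry_out", "body": {"plan": [[40,[0,0,0],[0,0,0]],[40,[0,0,0],[0,0,0]],[40,[0,0,0],[0,0,0]],[40,[0,0,0],[0,0,0]],[40,[0,0,0],[0,0,0]],[40,[0,0,0],[0,0,0]],[40,[0,0,0],[0,0,0]]]}}

```text
time_s: 12.22
eef_pos: [454.2, -91.4, 4.3]
ee_rot: [0.001, 0.175, 0.985, -0.0]
force: [-1.5, 1.3, 6.8]
grip_width: 0.73
```

>>> {"method": "carry_out", "body": {"plan": [[40,[0,0,-2],[0,0,0]],[40,[0,0,-5],[0,0,0]],[40,[0,0,-10],[0,0,0]],[40,[0,0,-20],[0,0,0]],[40,[0,0,-20],[0,0,0]],[40,[0,0,-20],[0,0,0]],[40,[0,0,-20],[0,0,0]],[40,[0,0,-10],[0,0,0]],[40,[0,0,0],[0,0,0]],[40,[0,0,0],[0,0,0]]]}}

```text
time_s: 13.05
eef_pos: [453.8, -91.3, 110.7]
ee_rot: [0.0, 0.175, 0.985, -0.0]
force: [0.1, 1.1, -3.1]
grip_width: 0.729
```

```bash
python3 - <<'E'
from h import *
from rig import ctrl
s,c,T=wrist(ctrl,"w5")
print(s["time_s"],s["eef_pos"],s["ee_rot"],s["force"],s["grip_width"])
print(shift(s,(540.5,-277.5,110)))
E
```

```text
13.05 [453.83537984 -91.26166837 110.74674919] [ 4.60610371e-04  1.74987183e-01  9.84570594e-01 -1.34870690e-04] [ 0.08480134  1.07790712 -3.09704126] 0.7294345617988882
[-145.5 -145.     0.9]
```

View pics/w5.png

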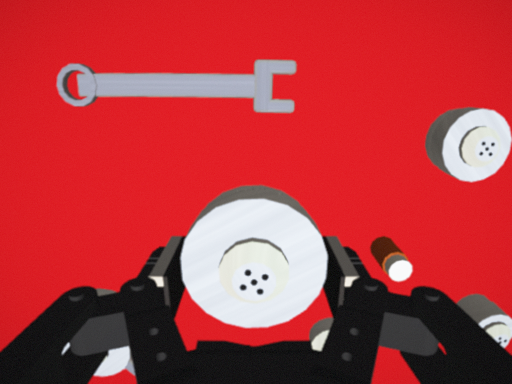

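```bash
cat >> h.py <<'E'
def held(name,uv,dz,tcp):
    k=dict(np.load(name+".npz"));p=onplane(k,[uv],tcp[2]+dz,k["T"])[0];return p
E
python3 - <<'E'
from h import *
from rig import ctrl
s=ctrl.sense();k=dict(np.load("w5.npz"))
p=held("w5",(255,282),32.2,s["eef_pos"]);print(p,p-s["eef_pos"]);print(shift(s,s["eef_pos"]+np.array([540.9,-278.5,110.7])-[p[0],p[1],s["eef_pos"][2]]))
print(pose(s)[:3,:3].T@(p-s["eef_pos"]))
E
```

```text
[452.68815679 -90.66981058 142.23402678] [-0.79429775  0.43652808 32.2       ]
[-147.5 -145.9   -0.8]
[  0.91542575   0.1377574  -32.19944851]
```

>>> {"method": "carry_out", "body": {"plan": [[40,[-21,-20.8,0],[0,0,0]],[40,[-21,-20.8,0],[0,0,0]],[40,[-21,-20.8,0],[0,0,0]],[40,[-21,-20.8,0],[0,0,0]],[40,[-21,-20.8,0],[0,0,0]],[40,[-21,-20.8,0],[0,0,0]],[40,[-21,-20.8,0],[0,0,0]],[40,[0,0,15],[0,0,0]],[40,[0,0,15],[0,0,0]],[40,[0,0,15],[0,0,0]],[40,[0,0,10],[0,0,0]],[40,[0,0,5],[0,0,0]],[40,[0,0,0],[0,0,0]],[40,[0,0,0],[0,0,0]]]}}

```text
time_s: 14.27
eef_pos: [541.8, -278.6, 50.5]
ee_rot: [0.0, 0.175, 0.985, -0.0]
force: [-1.1, 0.2, -3.0]
grip_width: 0.729
```

```bash
python3 - <<'E'
from h import *
from rig import ctrl
s,c,T=wrist(ctrl,"w6")
print(s["time_s"],s["eef_pos"],s["ee_rot"],s["force"],s["grip_width"])
E
```

```text
14.2667 [ 541.80384103 -278.62344507   50.49046091] [ 4.58544414e-05  1.74929734e-01  9.84580919e-01 -2.79565704e-05] [-1.09294023  0.2465407  -3.03430539] 0.7286179451485135
```

View pics/w6.png

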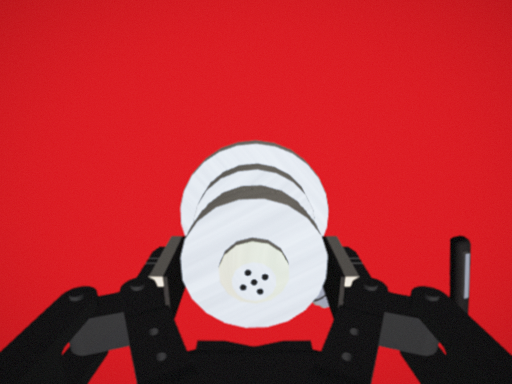

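>>> {"method": "carry_out", "body": {"plan": [[40,[0,0,4],[0,0,0]],[40,[0,0,3],[0,0,0]],[40,[0,0,3],[0,0,0]],[40,[0,0,2],[0,0,0]],[40,[0,0,1.5],[0,0,0]],[40,[0,0,1],[0,0,0]],[40,[0,0,0],[0,0,0]]]}}

```text
time_s: 14.9
eef_pos: [541.6, -278.6, 35.6]
ee_rot: [-0.0, 0.175, 0.985, 0.0]
force: [-0.3, -0.5, -2.0]
grip_width: 0.732
```

>>> {"method": "carry_out", "body": {"plan": [[40,[0,0,1],[0,0,0]],[40,[0,0,1],[0,0,0]],[40,[0,0,0],[0,0,0]],[40,[0,0,0],[0,0,0]]]}}

```text
time_s: 15.23
eef_pos: [541.8, -278.7, 34.3]
ee_rot: [0.0, 0.175, 0.985, -0.0]
force: [-2.0, 1.0, 4.1]
grip_width: 0.731
```

Contact at the shoulder (34.3 mm TCP). Release and lift.

>>> {"method": "carry_out", "body": {"plan": [[66,[0,0,0],[0,0,0]],[72,[0,0,0],[0,0,0]],[85,[0,0,0],[0,0,0]],[85,[0,0,0],[0,0,0]],[85,[0,0,0],[0,0,0]],[85,[0,0,0],[0,0,0]],[85,[0,0,-10],[0,0,0]],[85,[0,0,-20],[0,0,0]],[85,[0,0,-30],[0,0,0]],[85,[0,0,-30],[0,0,0]],[85,[0,0,-20],[0,0,0]],[85,[0,0,-10],[0,0,0]],[85,[0,0,0],[0,0,0]],[85,[0,0,0],[0,0,0]]]}}

```text
time_s: 16.4
eef_pos: [541.5, -278.4, 153.3]
ee_rot: [-0.0, 0.175, 0.985, 0.0]
force: [0.7, 0.6, -0.3]
grip_width: 1.002
```

```bash
python3 - <<'E'
from h import *
from rig import ctrl
s,c,T=wrist(ctrl,"w7")
print(s["time_s"],s["eef_pos"],s["ee_rot"],s["force"],s["grip_width"])
W=cloud(c,T);print("shoulder z",W[150:156,245:262,2].round(1).mean())
print(shift(s,(474.8,74.6,155)))
cv2.imwrite("pics/w7z.png",cv2.resize(c["color"][110:240,190:320],None,fx=4,fy=4,interpolation=cv2.INTER_CUBIC))
E
```

```text
16.4 [ 541.46135964 -278.44876151  153.27395036] [-2.56656496e-04  1.74995696e-01  9.84569155e-01  1.41224035e-04] [ 0.70640959  0.55275006 -0.33798812] 1.0017922170680986
shoulder z 56.466666666666654
[184.2 308.5  -1.6]
```

View pics/w7z.png

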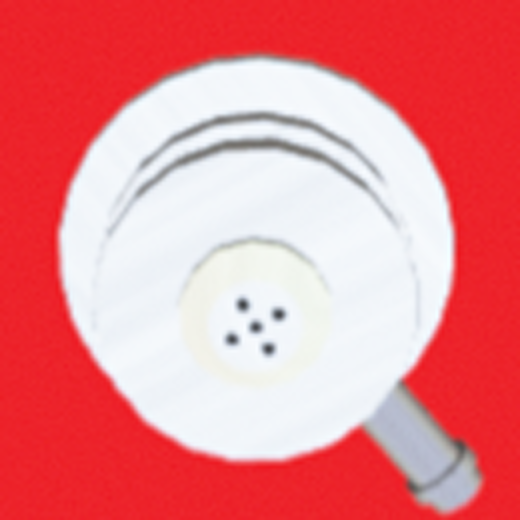

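>>> {"method": "carry_out", "body": {"plan": [[85,[14.2,23.7,0],[0,0,0]],[85,[14.2,23.7,0],[0,0,0]],[85,[14.2,23.7,0],[0,0,0]],[85,[14.2,23.7,0],[0,0,0]],[85,[14.2,23.7,0],[0,0,0]],[85,[14.2,23.7,0],[0,0,0]],[85,[14.2,23.7,0],[0,0,0]],[85,[14.2,23.7,0],[0,0,0]],[85,[14.2,23.7,0],[0,0,0]],[85,[14.2,23.7,0],[0,0,0]],[85,[14.2,23.7,0],[0,0,0]],[85,[14.2,23.7,0],[0,0,0]],[85,[14.2,23.7,0],[0,0,0]],[85,[0,0,0],[0,0,0]],[85,[0,0,0],[0,0,0]],[85,[0,0,0],[0,0,0]]]}}

```text
time_s: 17.78
eef_pos: [474.3, 73.8, 152.9]
ee_rot: [-0.001, 0.175, 0.985, -0.0]
force: [-0.5, 0.5, 0.6]
grip_width: 0.996
```

```bash
python3 - <<'E'
from h import *
from rig import ctrl
k=dict(np.load("w7.npz"));print("wide spigot",onplane(k,[(253.4,191.4)],66,k["T"]))
s,c,T=wrist(ctrl,"w8")
print(s["time_s"],s["eef_pos"],s["ee_rot"],s["force"],s["grip_width"])
cv2.imwrite("pics/w8z.png",cv2.resize(c["color"][130:230,200:310],None,fx=5,fy=5,interpolation=cv2.INTER_CUBIC))
E
```

```text
wide spigot [[ 540.13627105 -278.61164338   66.        ]]
17.7833 [474.31830237  73.81362736 152.93838262] [-7.95813489e-04  1.74989093e-01  9.84570032e-01 -1.89102252e-04] [-0.50518102  0.47700557  0.61773171] 0.9960950977480653
```

View pics/w8z.png

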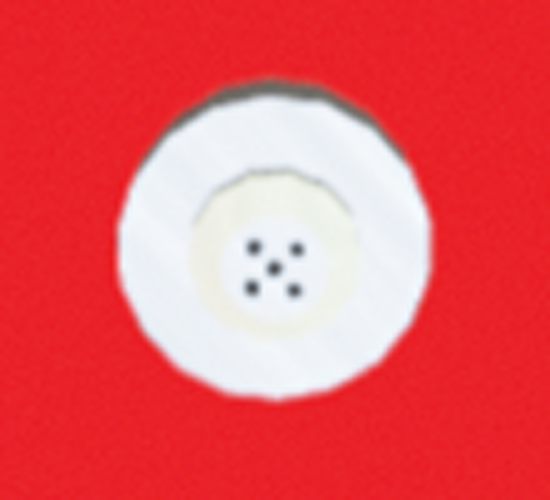

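```bash
python3 - <<'E'
from h import *
from rig import ctrl
k=dict(np.load("w8.npz"));p=onplane(k,[(254.4,183.2)],40,k["T"])[0];print(p)
print(shift(ctrl.sense(),(p[0],p[1],3)))
E
```

```text
[474.20328158  73.96207785  40.        ]
[  0.3   0.4 150.1]
```

>>> {"method": "carry_out", "body": {"plan": [[85,[0,0,20],[0,0,0]],[85,[0,0,25],[0,0,0]],[85,[0,0,25],[0,0,0]],[85,[0,0,25],[0,0,0]],[85,[0,0,20],[0,0,0]],[85,[0,0,15],[0,0,0]],[85,[0,0,10],[0,0,0]],[85,[0,0,7],[0,0,0]],[85,[0,0,3],[0,0,0]],[85,[0,0,0],[0,0,0]],[85,[0,0,0],[0,0,0]]], "grip_force": 40}}

```text
time_s: 18.75
eef_pos: [475.0, 74.1, 4.3]
ee_rot: [0.001, 0.175, 0.985, 0.0]
force: [-1.0, 0.1, 0.4]
grip_width: 0.998
```

>>> {"method": "carry_out", "body": {"plan": [[30,[0,0,0],[0,0,0]],[30,[0,0,0],[0,0,0]],[30,[0,0,0],[0,0,0]],[30,[0,0,0],[0,0,0]],[30,[0,0,0],[0,0,0]],[30,[0,0,0],[0,0,0]],[30,[0,0,0],[0,0,0]],[30,[0,0,0],[0,0,0]]]}}

```text
time_s: 19.42
eef_pos: [474.9, 74.3, 4.6]
ee_rot: [0.0, 0.175, 0.985, 0.0]
force: [-0.9, -0.1, 7.0]
grip_width: 0.614
```

>>> {"method": "carry_out", "body": {"plan": [[30,[0,0,-2],[0,0,0]],[30,[0,0,-5],[0,0,0]],[30,[0,0,-10],[0,0,0]],[30,[0,0,-20],[0,0,0]],[30,[0,0,-25],[0,0,0]],[30,[0,0,-25],[0,0,0]],[30,[0,0,-25],[0,0,0]],[30,[0,0,-15],[0,0,0]],[30,[0,0,0],[0,0,0]],[30,[0,0,0],[0,0,0]]]}}

```text
time_s: 20.25
eef_pos: [474.6, 74.2, 131.3]
ee_rot: [0.001, 0.175, 0.985, 0.0]
force: [-0.9, 0.9, -2.1]
grip_width: 0.615
```

```bash
python3 - <<'E'
from h import *
from rig import ctrl
s,c,T=wrist(ctrl,"w9")
print(s["time_s"],s["eef_pos"],s["ee_rot"],s["force"],s["grip_width"])
E
```

```text
20.25 [474.60000592  74.23599485 131.27613607] [6.84527336e-04 1.74992413e-01 9.84569542e-01 5.22211072e-05] [-0.85921845  0.90163384 -2.1240034 ] 0.6146180798552824
```

View pics/w9.png

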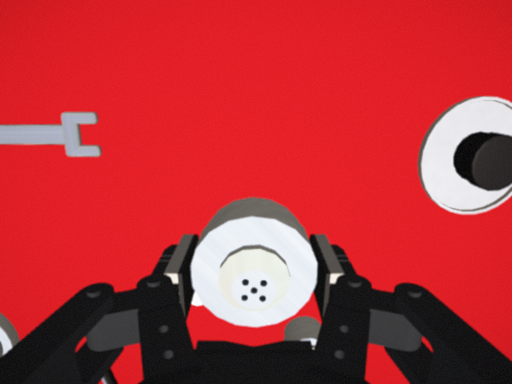

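```bash
python3 - <<'E'
from h import *
from rig import ctrl
s=ctrl.sense();e=s["eef_pos"]
p=held("w9",(254,290),35.5,e);print(p-e,pose(s)[:3,:3].T@(p-e))
print(shift(s,e+np.array([540.3-p[0],-278.5-p[1],0])))
E
```

```text
[ 0.78808549 -0.4005044  35.5       ] [ -0.85137156  -0.11196509 -35.5006213 ]
[-1.828e+02 -3.082e+02 -1.000e-01]
```

>>> {"method": "carry_out", "body": {"plan": [[30,[-14.1,-23.7,0],[0,0,0]],[30,[-14.1,-23.7,0],[0,0,0]],[30,[-14.1,-23.7,0],[0,0,0]],[30,[-14.1,-23.7,0],[0,0,0]],[30,[-14.1,-23.7,0],[0,0,0]],[30,[-14.1,-23.7,0],[0,0,0]],[30,[-14.1,-23.7,0],[0,0,0]],[30,[-14.1,-23.7,0],[0,0,0]],[30,[-14.1,-23.7,0],[0,0,0]],[30,[-14.1,-23.7,0],[0,0,0]],[30,[-14.1,-23.7,0],[0,0,0]],[30,[-14.1,-23.7,0],[0,0,0]],[30,[-13.6,-23.7,0],[0,0,0]],[30,[0,0,10],[0,0,0]],[30,[0,0,20],[0,0,0]],[30,[0,0,15],[0,0,0]],[30,[0,0,8],[0,0,0]],[30,[0,0,0],[0,0,0]],[30,[0,0,0],[0,0,0]]]}}

```text
time_s: 21.88
eef_pos: [539.9, -277.7, 77.3]
ee_rot: [-0.001, 0.175, 0.985, 0.0]
force: [-0.2, -0.2, -1.2]
grip_width: 0.616
```

```bash
python3 - <<'E'
from h import *
from rig import ctrl
s,c,T=wrist(ctrl,"w10")
print(s["time_s"],s["eef_pos"],s["ee_rot"],s["force"],s["grip_width"])
E
```

```text
21.8833 [ 539.86218384 -277.65973856   77.32547114] [-5.52222509e-04  1.74859716e-01  9.84593153e-01  3.11779958e-04] [-0.15862406 -0.24254581 -1.15570356] 0.6159289296081718
```

View pics/w10.png

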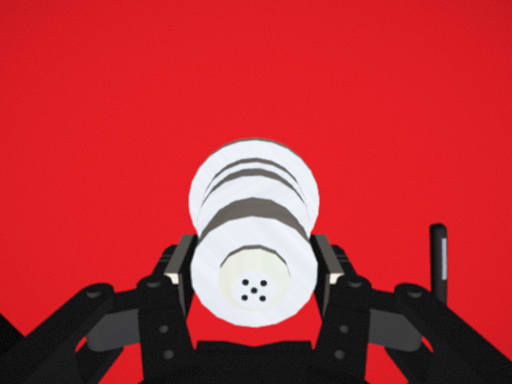

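>>> {"method": "carry_out", "body": {"plan": [[30,[0,0,4],[0,0,0]],[30,[0,0,4],[0,0,0]],[30,[0,0,3],[0,0,0]],[30,[0,0,2],[0,0,0]],[30,[0,0,2],[0,0,0]],[30,[0,0,1],[0,0,0]],[30,[0,0,0],[0,0,0]],[30,[0,0,0],[0,0,0]]]}}

```text
time_s: 22.6
eef_pos: [540.0, -278.0, 61.8]
ee_rot: [0.0, 0.175, 0.985, -0.0]
force: [-0.3, -0.4, -2.0]
grip_width: 0.622
```

>>> {"method": "carry_out", "body": {"plan": [[30,[0,0,1],[0,0,0]],[30,[0,0,0.8],[0,0,0]],[30,[0,0,0],[0,0,0]],[30,[0,0,0],[0,0,0]]]}}

```text
time_s: 22.93
eef_pos: [540.1, -278.1, 60.6]
ee_rot: [0.0, 0.175, 0.985, -0.0]
force: [-2.7, 1.4, 5.7]
grip_width: 0.618
```

>>> {"method": "carry_out", "body": {"plan": [[56,[0,0,0],[0,0,0]],[62,[0,0,0],[0,0,0]],[75,[0,0,0],[0,0,0]],[85,[0,0,0],[0,0,0]],[85,[0,0,0],[0,0,0]],[85,[0,0,0],[0,0,0]],[85,[0,0,-10],[0,0,0]],[85,[0,0,-20],[0,0,0]],[85,[0,0,-30],[0,0,0]],[85,[0,0,-30],[0,0,0]],[85,[0,0,-15],[0,0,0]],[85,[0,0,0],[0,0,0]],[85,[0,0,0],[0,0,0]]]}}

```text
time_s: 24.02
eef_pos: [540.1, -278.1, 165.9]
ee_rot: [0.001, 0.175, 0.985, -0.0]
force: [-0.4, -0.5, -0.4]
grip_width: 0.995
```

```bash
python3 - <<'E'
from h import *
from rig import ctrl
s,c,T=wrist(ctrl,"w11")
print(s["time_s"],s["eef_pos"],s["ee_rot"],s["force"],s["grip_width"])
print(shift(s,(649.5,64,155)))
cv2.imwrite("pics/w11z.png",cv2.resize(c["color"][110:240,190:320],None,fx=4,fy=4,interpolation=cv2.INTER_CUBIC))
E
```

```text
24.0167 [ 540.14237449 -278.08337868  165.92079234] [ 7.31800581e-04  1.74951741e-01  9.84576649e-01 -4.17774562e-04] [-0.37901721 -0.52214942 -0.36213001] 0.9948669529972801
[ 15.2 358.8  10.7]
```

View pics/w11z.png

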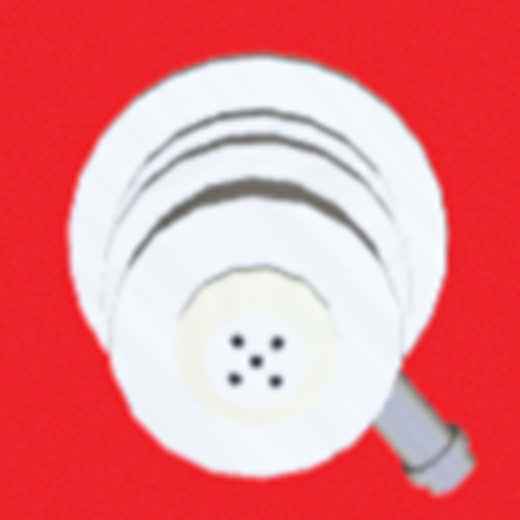

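>>> {"method": "carry_out", "body": {"plan": [[85,[1.2,27.6,0],[0,0,0]],[85,[1.2,27.6,0],[0,0,0]],[85,[1.2,27.6,0],[0,0,0]],[85,[1.2,27.6,0],[0,0,0]],[85,[1.2,27.6,0],[0,0,0]],[85,[1.2,27.6,0],[0,0,0]],[85,[1.2,27.6,0],[0,0,0]],[85,[1.2,27.6,0],[0,0,0]],[85,[1.2,27.6,0],[0,0,0]],[85,[1.2,27.6,0],[0,0,0]],[85,[1.2,27.6,0],[0,0,0]],[85,[1.2,27.6,0],[0,0,0]],[85,[1.2,27.6,10],[0,0,0]],[85,[0,0,0],[0,0,0]],[85,[0,0,0],[0,0,0]],[85,[0,0,0],[0,0,0]]]}}

```text
time_s: 25.4
eef_pos: [648.6, 63.8, 154.0]
ee_rot: [-0.001, 0.175, 0.985, -0.0]
force: [0.7, 0.3, -0.7]
grip_width: 0.994
```

```bash
python3 - <<'E'
from h import *
from rig import ctrl
k=dict(np.load("w11.npz"));print("mid spigot",onplane(k,[(253.6,199.6)],96,k["T"]))
s,c,T=wrist(ctrl,"w12")
print(s["time_s"],s["eef_pos"],s["ee_rot"],s["force"],s["grip_width"])
cv2.imwrite("pics/w12z.png",cv2.resize(c["color"][130:230,200:310],None,fx=5,fy=5,interpolation=cv2.INTER_CUBIC))
E
```

```text
mid spigot [[ 539.40889199 -278.35214143   96.        ]]
25.4 [648.583138    63.76666791 154.03563227] [-8.72812736e-04  1.75059392e-01  9.84557463e-01 -2.21667056e-04] [ 0.66059933  0.34739049 -0.72479267] 0.9937814551303195
```

View pics/w12z.png

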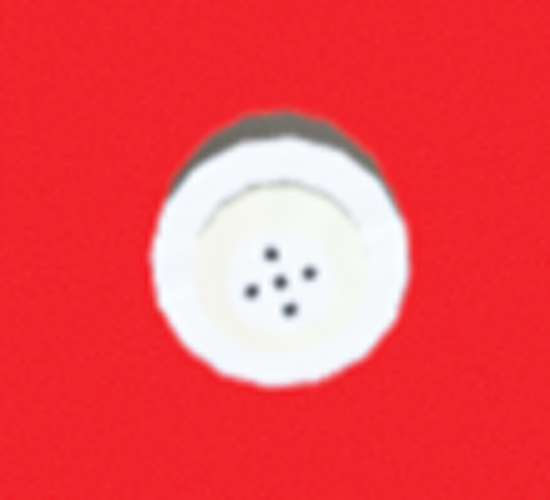

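View pics/w12.png

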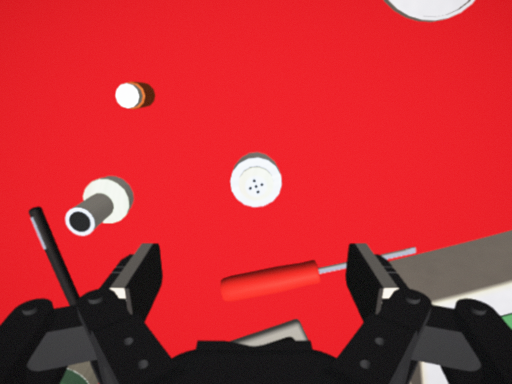

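```bash
python3 - <<'E'
from h import *
from rig import ctrl
k=dict(np.load("w12.npz"));p=onplane(k,[(255.6,186.2)],44,k["T"])[0];print(p)
print(shift(ctrl.sense(),(p[0],p[1],5)), onplane(k,[(270,270),(410,250)],10,k["T"]))
E
```

```text
[650.40354226  64.24348229  44.        ]
[ -1.4   1.5 149.5] [[749.14037738  44.01546002  10.        ]
 [777.78188934 184.92205315  10.        ]]
```

>>> {"method": "carry_out", "body": {"plan": [[85,[-1.5,1.0,20],[0,0,0]],[85,[0,0,25],[0,0,0]],[85,[0,0,25],[0,0,0]],[85,[0,0,25],[0,0,0]],[85,[0,0,20],[0,0,0]],[85,[0,0,15],[0,0,0]],[85,[0,0,10],[0,0,0]],[85,[0,0,7],[0,0,0]],[85,[0,0,3],[0,0,0]],[85,[0,0,0],[0,0,0]],[85,[0,0,0],[0,0,0]]], "grip_force": 40}}

```text
time_s: 26.37
eef_pos: [651.2, 64.4, 5.9]
ee_rot: [0.001, 0.175, 0.985, 0.0]
force: [0.5, -0.4, 0.0]
grip_width: 0.993
```

>>> {"method": "carry_out", "body": {"plan": [[25,[0,0,0],[0,0,0]],[25,[0,0,0],[0,0,0]],[25,[0,0,0],[0,0,0]],[25,[0,0,0],[0,0,0]],[25,[0,0,0],[0,0,0]],[25,[0,0,0],[0,0,0]],[25,[0,0,0],[0,0,0]],[25,[0,0,0],[0,0,0]],[25,[0,0,0],[0,0,0]]]}}

```text
time_s: 27.12
eef_pos: [651.0, 64.6, 5.6]
ee_rot: [0.0, 0.175, 0.985, 0.0]
force: [-1.7, -0.5, 5.1]
grip_width: 0.499
```

>>> {"method": "carry_out", "body": {"plan": [[25,[0,0,-2],[0,0,0]],[25,[0,0,-5],[0,0,0]],[25,[0,0,-10],[0,0,0]],[25,[0,0,-20],[0,0,0]],[25,[0,0,-25],[0,0,0]],[25,[0,0,-30],[0,0,0]],[25,[0,0,-30],[0,0,0]],[25,[0,0,-25],[0,0,0]],[25,[0,0,-8],[0,0,0]],[25,[0,0,0],[0,0,0]],[25,[0,0,0],[0,0,0]]]}}

```text
time_s: 28.03
eef_pos: [650.3, 64.7, 158.9]
ee_rot: [-0.001, 0.175, 0.985, -0.0]
force: [-0.5, 0.5, -2.5]
grip_width: 0.506
```

```bash
python3 - <<'E'
from h import *
from rig import ctrl
s,c,T=wrist(ctrl,"w13")
print(s["time_s"],s["eef_pos"],s["ee_rot"],s["force"],s["grip_width"])
E
```

```text
28.0333 [650.2770545   64.65906064 158.89004895] [-7.23513007e-04  1.74999351e-01  9.84568281e-01 -6.54333730e-05] [-0.52982152  0.49104531 -2.48502073] 0.5063883038373526
```

View pics/w13.png

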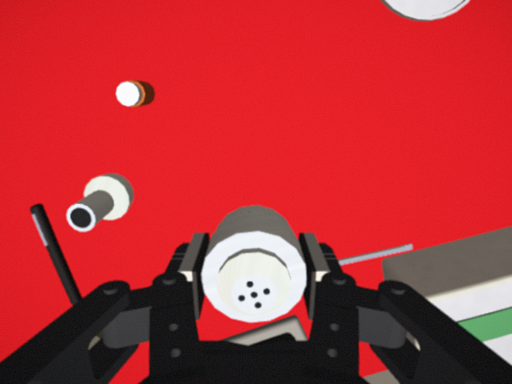

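```bash
python3 - <<'E'
from h import *
from rig import ctrl
s=ctrl.sense();e=s["eef_pos"]
p=held("w13",(254,295),38.3,e);print(p-e,pose(s)[:3,:3].T@(p-e))
print(shift(s,e+np.array([539.6-p[0],-278.4-p[1],0])))
E
```

```text
[ 0.92503399 -0.47743285 38.3       ] [ -0.9156443   -0.16317676 -38.30285366]
[-1.36e+01 -3.60e+02  3.00e-01]
```

>>> {"method": "carry_out", "body": {"plan": [[25,[-1.05,-27.7,0],[0,0,0]],[25,[-1.05,-27.7,0],[0,0,0]],[25,[-1.05,-27.7,0],[0,0,0]],[25,[-1.05,-27.7,0],[0,0,0]],[25,[-1.05,-27.7,0],[0,0,0]],[25,[-1.05,-27.7,0],[0,0,0]],[25,[-1.05,-27.7,0],[0,0,0]],[25,[-1.05,-27.7,0],[0,0,0]],[25,[-1.05,-27.7,0],[0,0,0]],[25,[-1.05,-27.7,0],[0,0,0]],[25,[-1.05,-27.7,0],[0,0,0]],[25,[-1.05,-27.7,0],[0,0,0]],[25,[-1,-27.6,0],[0,0,0]],[25,[0,0,0],[0,0,0]],[25,[0,0,20],[0,0,0]],[25,[0,0,18],[0,0,0]],[25,[0,0,10],[0,0,0]],[25,[0,0,0],[0,0,0]],[25,[0,0,0],[0,0,0]]]}}

```text
time_s: 29.67
eef_pos: [539.4, -277.5, 111.4]
ee_rot: [-0.001, 0.175, 0.985, 0.0]
force: [-1.0, 0.4, -0.3]
grip_width: 0.504
```

```bash
python3 - <<'E'
from h import *
from rig import ctrl
s,c,T=wrist(ctrl,"w14")
print(s["time_s"],s["eef_pos"],s["ee_rot"],s["force"],s["grip_width"])
E
```

```text
29.6667 [ 539.38392461 -277.51793295  111.39135925] [-7.03210536e-04  1.74801765e-01  9.84603318e-01  3.92379234e-04] [-0.95916143  0.39451187 -0.28275859] 0.5037174268495901
```

View pics/w14.png

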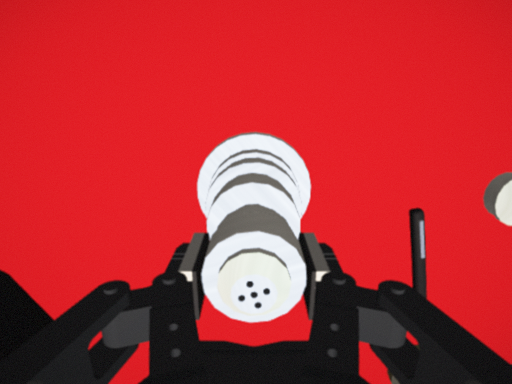

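Aligned. Descend about 18 mm.

>>> {"method": "carry_out", "body": {"plan": [[25,[0,0,5],[0,0,0]],[25,[0,0,4],[0,0,0]],[25,[0,0,3],[0,0,0]],[25,[0,0,3],[0,0,0]],[25,[0,0,2],[0,0,0]],[25,[0,0,1],[0,0,0]],[25,[0,0,0],[0,0,0]],[25,[0,0,0],[0,0,0]]]}}

```text
time_s: 30.38
eef_pos: [539.5, -278.1, 94.1]
ee_rot: [0.0, 0.175, 0.985, -0.0]
force: [-0.8, 0.2, -1.3]
grip_width: 0.503
```

>>> {"method": "carry_out", "body": {"plan": [[25,[0,0,1],[0,0,0]],[25,[0,0,1],[0,0,0]],[25,[0,0,0.7],[0,0,0]],[25,[0,0,0],[0,0,0]],[25,[0,0,0],[0,0,0]]]}}

```text
time_s: 30.8
eef_pos: [539.5, -278.0, 91.6]
ee_rot: [0.0, 0.175, 0.985, -0.0]
force: [-1.0, 1.0, 3.2]
grip_width: 0.504
```

>>> {"method": "carry_out", "body": {"plan": [[46,[0,0,0],[0,0,0]],[52,[0,0,0],[0,0,0]],[70,[0,0,0],[0,0,0]],[85,[0,0,0],[0,0,0]],[85,[0,0,0],[0,0,0]],[85,[0,0,0],[0,0,0]],[85,[0,0,-10],[0,0,0]],[85,[0,0,-20],[0,0,0]],[85,[0,0,-30],[0,0,0]],[85,[0,0,-30],[0,0,0]],[85,[0,0,-15],[0,0,0]],[85,[0,0,0],[0,0,0]],[85,[0,0,0],[0,0,0]]]}}

```text
time_s: 31.88
eef_pos: [539.6, -278.1, 197.2]
ee_rot: [0.001, 0.175, 0.985, -0.0]
force: [0.0, 0.2, -0.1]
grip_width: 0.994
```

```bash
python3 - <<'E'
from h import *
from rig import ctrl
s,c,T=wrist(ctrl,"w15")
print(s["time_s"],s["eef_pos"],s["ee_rot"],s["force"],s["grip_width"])
print(shift(s,(621.5,-77.5,180)))
cv2.imwrite("pics/w15z.png",cv2.resize(c["color"][110:240,190:320],None,fx=4,fy=4,interpolation=cv2.INTER_CUBIC))
E
```

```text
31.8833 [ 539.58513746 -278.08657083  197.2202275 ] [ 7.36090935e-04  1.74990209e-01  9.84569823e-01 -3.85830994e-04] [ 0.00806665  0.16987164 -0.09495711] 0.9942290505779405
[ -7.8 216.5  17.1]
```

View pics/w15z.png

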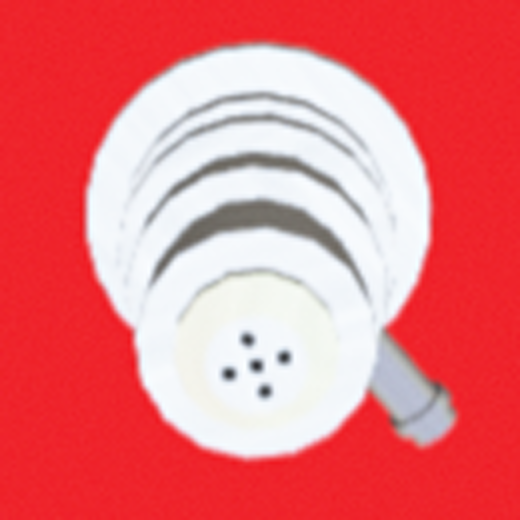

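>>> {"method": "carry_out", "body": {"plan": [[85,[-1,27,0],[0,0,0]],[85,[-1,27,0],[0,0,0]],[85,[-1,27,0],[0,0,0]],[85,[-1,27,0],[0,0,0]],[85,[-1,27,0],[0,0,0]],[85,[-1,27,0],[0,0,0]],[85,[-1,27,0],[0,0,0]],[85,[-1,27,15],[0,0,0]],[85,[0,0,0],[0,0,0]],[85,[0,0,0],[0,0,0]],[85,[0,0,0],[0,0,0]]]}}

```text
time_s: 32.85
eef_pos: [621.0, -78.4, 180.5]
ee_rot: [-0.001, 0.175, 0.985, -0.0]
force: [0.3, -0.0, 0.1]
grip_width: 0.992
```

```bash
python3 - <<'E'
from h import *
from rig import ctrl
k=dict(np.load("w15.npz"));print("narrow spigot",onplane(k,[(253.6,201.1)],130,k["T"]))
s,c,T=wrist(ctrl,"w16")
print(s["time_s"],s["eef_pos"],s["ee_rot"],s["force"],s["grip_width"])
cv2.imwrite("pics/w16z.png",cv2.resize(c["color"][130:240,200:310],None,fx=5,fy=5,interpolation=cv2.INTER_CUBIC))
E
```

```text
narrow spigot [[ 538.99285106 -278.39916712  130.        ]]
32.85 [620.9710801  -78.4233805  180.52668676] [-8.31311022e-04  1.75039845e-01  9.84560998e-01 -5.59268676e-05] [ 0.33753941 -0.03138504  0.12669775] 0.9920577109238061
```

View pics/w16z.png

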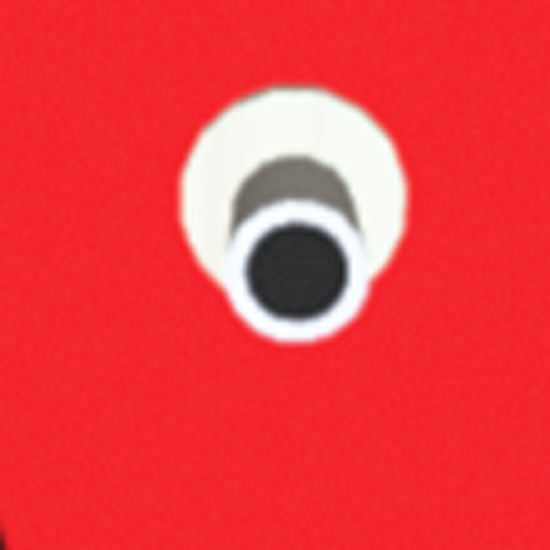

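View pics/w16.png

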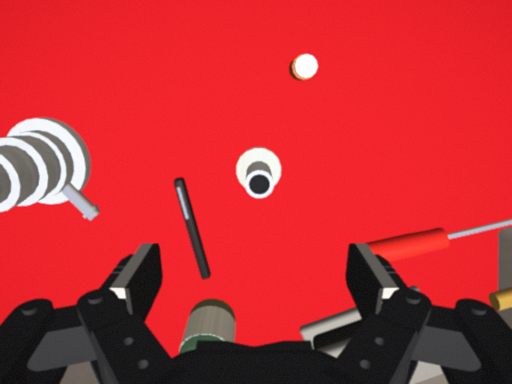

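```bash
python3 - <<'E'
from h import *
from rig import ctrl
k=dict(np.load("w16.npz"));p=onplane(k,[(259.2,183.8)],66,k["T"])[0];print(p)
print(shift(ctrl.sense(),(p[0],p[1],34)))
E
```

```text
[623.16395671 -74.81651883  66.        ]
[ -0.7   4.6 147. ]
```

>>> {"method": "carry_out", "body": {"plan": [[85,[-0.8,4.2,20],[0,0,0]],[85,[0,0,25],[0,0,0]],[85,[0,0,25],[0,0,0]],[85,[0,0,25],[0,0,0]],[85,[0,0,20],[0,0,0]],[85,[0,0,15],[0,0,0]],[85,[0,0,9],[0,0,0]],[85,[0,0,6],[0,0,0]],[85,[0,0,2],[0,0,0]],[85,[0,0,0],[0,0,0]],[85,[0,0,0],[0,0,0]]], "grip_force": 40}}

```text
time_s: 33.82
eef_pos: [624.0, -74.7, 35.3]
ee_rot: [0.001, 0.175, 0.985, -0.0]
force: [-0.9, -0.1, 0.4]
grip_width: 0.997
```

>>> {"method": "carry_out", "body": {"plan": [[40,[0,0,0],[0,0,0]],[10,[0,0,0],[0,0,0]],[10,[0,0,0],[0,0,0]],[10,[0,0,0],[0,0,0]],[10,[0,0,0],[0,0,0]],[10,[0,0,0],[0,0,0]],[10,[0,0,0],[0,0,0]],[10,[0,0,0],[0,0,0]],[10,[0,0,0],[0,0,0]],[10,[0,0,0],[0,0,0]],[10,[0,0,0],[0,0,0]],[10,[0,0,0],[0,0,0]],[10,[0,0,0],[0,0,0]]]}}

```text
time_s: 34.9
eef_pos: [623.7, -74.3, 34.5]
ee_rot: [0.0, 0.175, 0.985, -0.0]
force: [-1.5, -0.2, 4.6]
grip_width: 0.267
```

>>> {"method": "carry_out", "body": {"plan": [[10,[0,0,-2],[0,0,0]],[10,[0,0,-5],[0,0,0]],[10,[0,0,-10],[0,0,0]],[10,[0,0,-20],[0,0,0]],[10,[0,0,-30],[0,0,0]],[10,[0,0,-30],[0,0,0]],[10,[0,0,-30],[0,0,0]],[10,[0,0,-20],[0,0,0]],[10,[0,0,-8],[0,0,0]],[10,[0,0,0],[0,0,0]],[10,[0,0,0],[0,0,0]]]}}

```text
time_s: 35.82
eef_pos: [623.2, -74.2, 188.4]
ee_rot: [-0.001, 0.175, 0.985, 0.0]
force: [-0.1, 0.5, -2.6]
grip_width: 0.269
```

```bash
python3 - <<'E'
from h import *
from rig import ctrl
s,c,T=wrist(ctrl,"w17")
print(s["time_s"],s["eef_pos"],s["ee_rot"],s["force"],s["grip_width"])
E
```

```text
35.8167 [623.22084637 -74.20853519 188.38085838] [-6.32137473e-04  1.74997021e-01  9.84568757e-01  8.23660898e-05] [-0.10466161  0.53033769 -2.6094097 ] 0.2688243003597136
```

View pics/w17.png

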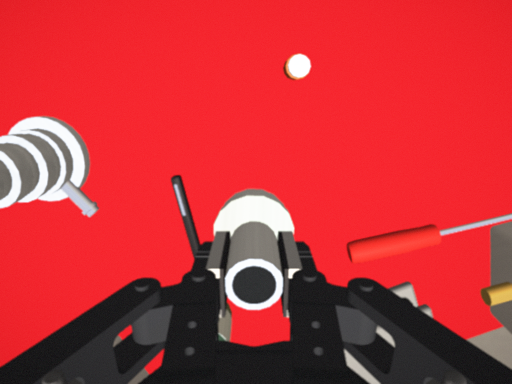

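```bash
python3 - <<'E'
from h import *
from rig import ctrl
s=ctrl.sense();e=s["eef_pos"]
p=held("w17",(254,283),31.2,e);print(p-e,pose(s)[:3,:3].T@(p-e))
print(shift(s,e+np.array([539.2-p[0],-278.4-p[1],0])))
E
```

```text
[ 0.17115615 -0.28434882 31.2       ] [ -0.17012181  -0.21283686 -31.20057544]
[ 8.500e+00 -2.204e+02  1.000e-01]
```

>>> {"method": "carry_out", "body": {"plan": [[10,[1.1,-27.5,0],[0,0,0]],[10,[1.1,-27.5,0],[0,0,0]],[10,[1.1,-27.5,0],[0,0,0]],[10,[1.1,-27.5,0],[0,0,0]],[10,[1.1,-27.5,0],[0,0,0]],[10,[1.1,-27.5,0],[0,0,0]],[10,[1.1,-27.5,0],[0,0,0]],[10,[0.8,-27.6,0],[0,0,0]],[10,[0,0,0],[0,0,0]],[10,[0,0,6],[0,0,0]],[10,[0,0,6],[0,0,0]],[10,[0,0,0],[0,0,0]],[10,[0,0,0],[0,0,0]]]}}

```text
time_s: 36.95
eef_pos: [539.9, -276.8, 176.3]
ee_rot: [-0.001, 0.174, 0.985, 0.001]
force: [-0.2, -0.1, -0.9]
grip_width: 0.268
```

```bash
python3 - <<'E'
from h import *
from rig import ctrl
s,c,T=wrist(ctrl,"w18")
print(s["time_s"],s["eef_pos"],s["ee_rot"],s["force"],s["grip_width"])
E
```

```text
36.95 [ 539.90741307 -276.78577686  176.26694441] [-8.23956878e-04  1.74297834e-01  9.84692502e-01  5.13284519e-04] [-0.18299726 -0.11540747 -0.8843849 ] 0.26816406555959854
```

View pics/w18.png

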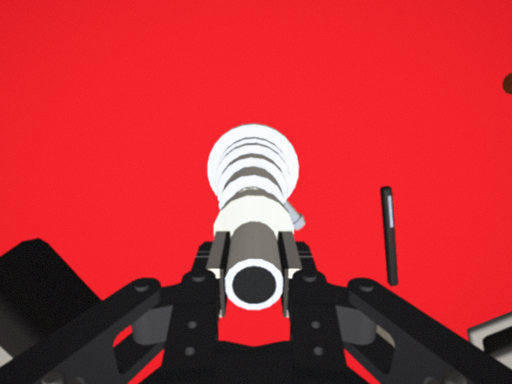

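>>> {"method": "carry_out", "body": {"plan": [[10,[0,0,0],[0,0,0]],[10,[0,0,4],[0,0,0]],[10,[0,0,4],[0,0,0]],[10,[0,0,3],[0,0,0]],[10,[0,0,3],[0,0,0]],[10,[0,0,3],[0,0,0]],[10,[0,0,2],[0,0,0]],[10,[0,0,0],[0,0,0]],[10,[0,0,0],[0,0,0]]]}}

```text
time_s: 37.75
eef_pos: [539.8, -278.1, 158.3]
ee_rot: [-0.0, 0.175, 0.985, 0.0]
force: [-0.3, 0.5, -1.3]
grip_width: 0.272
```

>>> {"method": "carry_out", "body": {"plan": [[10,[0,0,1.5],[0,0,0]],[10,[0,0,1.2],[0,0,0]],[10,[0,0,0.8],[0,0,0]],[10,[0,0,0],[0,0,0]],[10,[0,0,0],[0,0,0]]]}}

```text
time_s: 38.17
eef_pos: [539.8, -278.0, 154.8]
ee_rot: [-0.0, 0.175, 0.985, -0.0]
force: [0.4, -0.6, -0.1]
grip_width: 0.267
```

>>> {"method": "carry_out", "body": {"plan": [[10,[0,0,0.6],[0,0,0]],[10,[0,0,0],[0,0,0]],[10,[0,0,0],[0,0,0]]]}}

```text
time_s: 38.42
eef_pos: [539.9, -278.1, 154.5]
ee_rot: [0.0, 0.175, 0.985, -0.0]
force: [-0.1, -0.6, 1.6]
grip_width: 0.271
```

Seated. Release slowly and lift well clear.

>>> {"method": "carry_out", "body": {"plan": [[26,[0,0,0],[0,0,0]],[32,[0,0,0],[0,0,0]],[45,[0,0,0],[0,0,0]],[70,[0,0,0],[0,0,0]],[85,[0,0,0],[0,0,0]],[85,[0,0,0],[0,0,0]],[85,[0,0,0],[0,0,0]],[85,[0,0,0],[0,0,0]],[85,[0,0,-10],[0,0,0]],[85,[0,0,-20],[0,0,0]],[85,[0,0,-25],[0,0,0]],[85,[0,0,-25],[0,0,0]],[85,[0,0,-10],[0,0,0]],[85,[0,0,0],[0,0,0]],[85,[0,0,0],[0,0,0]]]}}

```text
time_s: 39.67
eef_pos: [539.6, -277.9, 243.7]
ee_rot: [-0.0, 0.175, 0.985, 0.0]
force: [0.1, 0.5, -1.1]
grip_width: 0.997
```

```bash
python3 - <<'E'
from h import *
from rig import ctrl
s,c,T=wrist(ctrl,"w19")
print(s["time_s"],s["eef_pos"],s["force"],s["grip_width"])
c=ctrl.capture("side");im=c["color"];
a=cv2.resize(im[60:200,190:380],None,fx=4,fy=4,interpolation=cv2.INTER_CUBIC);cv2.imwrite("pics/s19.png",a)
c=ctrl.capture("side");cv2.imwrite("pics/s19f.png",c["color"])
E
```

```text
39.6667 [ 539.64927861 -277.92656042  243.67920344] [ 0.09834904  0.48353506 -1.05484815] 0.9967293208700596
```

View pics/w19.png

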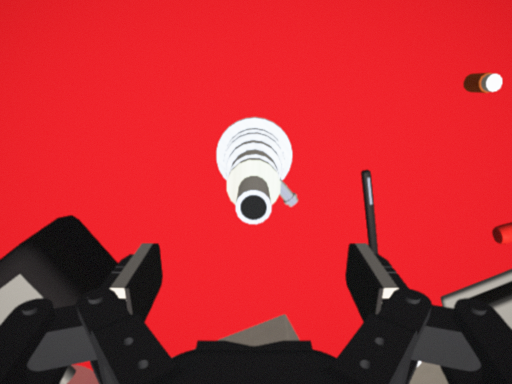

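View pics/s19f.png

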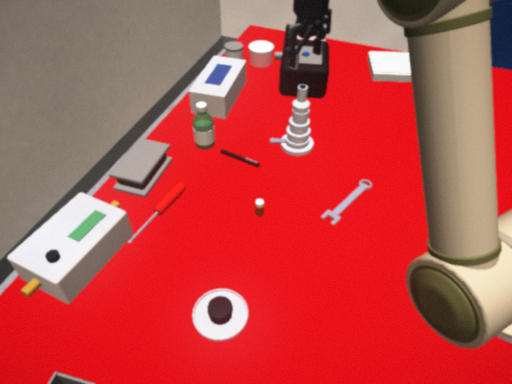

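```bash
python3 - <<'E'
from h import *
k=dict(np.load("w19.npz"));W=cloud(k,k["T"])
m=k["color"].min(2)>200
r=W[185:228,232:275][m[185:228,232:275]];print(np.percentile(r[:,2],[20,50,80,95]))
print(onplane(k,[(253.5,207)],186,k["T"]))
E
```

```text
[145.40998886 186.08399737 186.83246957 187.45525723]
[[ 539.64754374 -278.47725114  186.        ]]
```

View pics/s19.png

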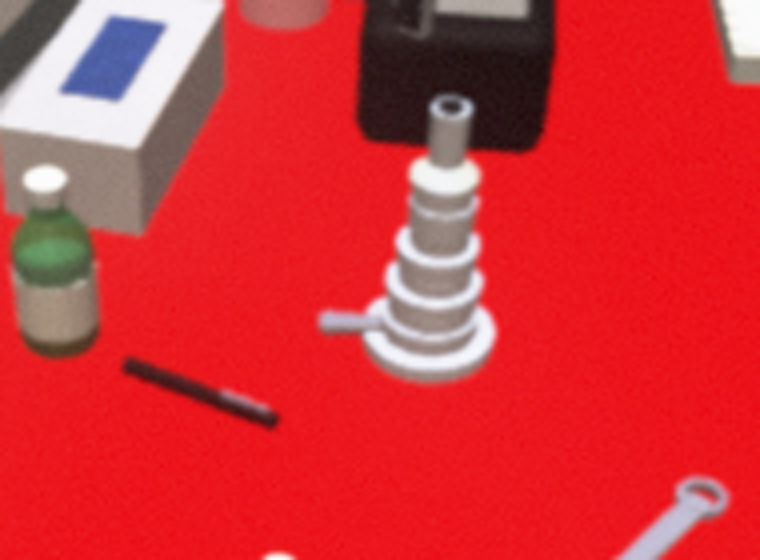

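The inlet's mouth measures 186 mm high, as it should for a full stack. The axes line up, the vial is standing and the cap is in the tray, so I'm handing in.

```bash
python3 -c "
from rig import ctrl
print(ctrl.finish_job())"
```

```text
the job is handed in; nothing more can be done
None
```

I moved the dust cap to the white tray, open side down. I then stacked the wide, middle and narrow stages and the inlet on the base, letting go of each before fetching the next. The job was handed in at about 40 s of the 134 s allowed, and the hand-in reports no verdict.

- **Stack height:** the wrist camera measured the inlet's mouth at 186.1 mm. The parts stacked fully home add up to 186 mm.
- **Alignment:** the wrist camera put the axes of the stacked parts within about 2 mm of each other, against a 6 mm limit. The final side view shows the stack straight.
- **Cap:** after release it lay flat, about 1 to 2 mm off where I aimed in the tray. The top and side cameras disagreed by about 6 mm on the tray's centre, so I aimed between them, well inside the 32 mm limit.
- **Vial:** it was still standing in the last pictures. I judged by eye that it had not moved and did not measure it.
- **Gripper:** it was open and about 70 mm clear above the stack at hand-in.

No check failed. The only other disagreement was 2 to 3 mm between the cameras on part positions, which the sockets' clearance absorbed.

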